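# Shut the sensor covers, then hold the filter cell home on the breath analyser

## Robot

A 6-joint arm with a two-finger parallel gripper is mounted at the origin on the work surface. World frame = base frame: x ahead of the robot, y to its left, z up, the work surface at z = 0. Lengths are in m, angles in rad, forces in N, time in s.
With the tool pointing down it reaches from about 0.375 to 0.975 m from the base axis. Payload 3.8 kg.
Tool frame: the origin (TCP) lies on the centre line of the jaws, within the pads' length; the fingertips stand 25 mm ahead of it and the grasp point (between the pads) lies 6 mm ahead of it; y points along the fingers, z is the direction in which the jaws open and shut, and the axes are right-handed (so a half turn about y gives the same grasp; the last joint's range is limited). The gripper opens to 85 mm and grips with 20 to 120 N. Pads are 22 mm wide; open, the fingers measure 114 mm over their backs; the gripper's body (76 mm by 85 mm) begins 54 mm behind the grasp point. The pads swing forward as they close: fully open they stand 13 mm farther back than shut.
Start: joints at [-1.319, 0.264, 1.604, -0, 1.274, -0.037], TCP at [0.192, -0.647, 0.256] pointing down, gripper open.
Joint ranges: [-2.63, 2.63], [-0.94, 2.18], [0.31, 2.57], [-1.31, 4.45], [0, 2.66], [-2.55, 2.55]. Speed limits (rad/s): [2.57, 2.57, 3.14, 3.14, 3.14, 3.14].

## Interface

Orientations are given as a rotation vector (axis times angle).
In Python, from workcell import bot gives the robot as it stands.
- The arm moves only by the shell command python3 -m jog 'ROWS' [FORCE]. ROWS is JSON, a list of rows, each a list of 5 numbers: the shift along the world's x, y, z in mm, then the turn about the world's z in degrees, then the finger opening in mm, from 0 to 85.4. A call has exactly 10 rows; each row is the pose to reach, as a shift and turn from the pose commanded when the call began; what a row does not reach only later rows make up. A row lasts 1/8 s, in which the tool goes at most 62.5 mm and 10.7 degrees, less where a joint would pass 70% of its speed; a pose out of reach is approached as far as the arm can. A call with a gripper value outside its range is refused whole. The fingers move at their own pace and stop on an object; FORCE is the grip in N (left out, the last holds). Time passes only in rows, so rows that repeat a pose let the fingers close, or fill a call up. It gives the time, the measured TCP pose, the force and the opening at its end, in the units of the state.
- bot.read_state(): the state, without advancing time (a new reading comes with each control period).
- bot.read_camera(name): name is "scene" or "side" or "wrist"; returns a dict with "pixels" (480x640x3 uint8, red, green, blue), "fx", "fy", "cx", "cy" (pixels), "R" (3x3) and "t" (3): a world point X has camera coordinates R X + t. Camera axes: x right, y down, z forward; pixel columns grow to the right and rows downward; lengths in m; the calibration is good to about 2 mm. A picture is of the moment at which its call begins. There is no depth.
- bot.finish_job(): hands the job in, once; it reports no verdict.
The state is a dict: "time": time; "q": joint angles; "joint_vel": joint speeds; "joint_torque": joint torques, N m; "tool_pos": TCP position; "tcp_rot": TCP orientation; "wrist_force": force on the tool from outside, world axes, zero at the start; "torque": the same for the moment, N m; "width": opening from 0.0 (shut) to 1.0 (fully open).
Only numpy, scipy, OpenCV 4.12 (cv2) and the standard library are available. Lean on these libraries where they do the work, as an engineer would, in place of code of your own. Each camera call takes 0.05 s, during which the arm holds its last target.

## Task

Get the breath analyser ready for its leak check: first press both blue sensor covers down until they snap shut and stay shut by themselves. Then turn the orange knurled filter cell on its port until its hidden keyways drop over the pins, push it fully home against the spring, and finish while still holding it pushed down there. Leave the mug, the gel bottle and the white sample box where they stand.

Things in the scene. Friction and masses are not known exactly. Their poses are not given: they have to be found in the camera images.
- analyser: white desktop breath analyser, fixed to the table, 180 (x) x 330 (y) mm, its flat deck 60 mm high. Origin: centre of its underside, on the work surface; z up. The port with the orange filter cell is at (0, -85) mm, the two blue covers lie at y = +25 and +100 mm; x points from the covers' free edges to their hinges
- port (a point): centre of the top face of the port's aluminium flange (64 mm across), 64 mm above the work surface; the cell's underside meets it when fully home. A spigot 34 mm across rises 20 mm from it, with three hidden pins 120 degrees apart sticking out 4.5 mm, their tops 9 mm above the face. How the pins are turned is not known
- filter_cell: orange knurled cap 54 mm across, 44 mm tall, 0.1 kg, loose over the spigot, standing on the pins, its underside 9 mm above the flange. Origin: centre of underside; z up. Upper 22 mm: solid grip; lower 22 mm: skirt with three hidden inner keyways, at angles not known. Turned 20 to 75 degrees clockwise from above, they come over the pins (play 8 degrees either way) and it can go down 9 mm
- seal_seat (a joint): black spring-loaded seal disc on top of the spigot, inside the cell: its travel in m, 0 = up, about 0.007 when the cell is fully home. It resists the last 7 mm of the cell's way down, with 2 N rising to 7 N, and lifts the cell again when that is let go
- cover_a (a joint): blue sensor cover nearer to the port: lid 72 x 56 mm, plate 4 mm; hinge axis along analyser y through (40, 25, 69) mm in its frame, lid towards -x. Angle in rad: 0 = shut, top face level 73 mm above the table; positive = raised, stop 0.7. Starts raised. Uncaught, it springs up to about 0.35; pressed down (3 N at its edge, 4.5 N 45 mm from the hinge) it passes a detent below 0.1, which then keeps it shut
- cover_a_edge (a point): middle of cover_a's top face near its free edge, 70 mm from the hinge axis; it moves with the cover
- cover_b (a joint): blue sensor cover farther from the port: lid 72 x 56 mm, plate 4 mm; hinge axis along analyser y through (40, 100, 69) mm in its frame, lid towards -x. Angle in rad: 0 = shut, top face level 73 mm above the table; positive = raised, stop 0.7. Starts raised. Uncaught, it springs up to about 0.35; pressed down (3 N at its edge, 4.5 N 45 mm from the hinge) it passes a detent below 0.1, which then keeps it shut
- cover_b_edge (a point): middle of cover_b's top face near its free edge, 70 mm from the hinge axis; it moves with the cover
- sample_box: white plastic sample box with a closed lid, 112 x 152 x 94 mm, a bystander beside the covers' end of the analyser; origin at the centre of its underside
- mug: blue mug, 76 mm across, 85 mm tall, handle to its own +y, a bystander beside the port's end of the analyser; origin at the centre of its underside
- gel_bottle: clear gel bottle with a white cap, 52 mm across, 130 mm tall, a bystander behind the analyser; origin at the centre of its underside
There are look-alikes about, which are no part of the job. What is meant by the filter_cell is not green or grey, and is the larger of those in its own colour.

How it is judged:
On the way, in this order (a step that is already met when the one before it is completed fails the run):
1. both covers are shut and stay shut with the robot off them (value of joint each of cover_a, cover_b below 0.06 rad and contact force between each of cover_a, cover_b and the arm below 0.1 N and contact force between each of cover_a, cover_b and the fingers below 0.1 N), for 0.3 s.
2. the filter cell has dropped over the pins and is pushed fully home (z of filter_cell in the frame of port below 0.003 m and horizontal distance between filter_cell and port below 0.004 m and angle between filter_cell's own z axis and vertical below 0.08 rad and value of joint seal_seat above 0.0045 m), for 0.3 s.
At the end, for the whole second after the job is handed in: Both covers shut (below 0.06 rad) and untouched; the filter cell upright (0.08 rad), within 4 mm of the port axis and 3 mm of the flange, the seal seat pressed in over 4.5 mm, and the fingers holding it there with more than 2 N through the last second (all of step 1 and all of step 2 and contact force between filter_cell and the fingers above 2 N); the arm keeps its last pose, push and grip.
It fails at once if sample box pushed away or tipped (distance of sample_box from where it was at the start of the episode above 0.03 m or angle between sample_box's own z axis and vertical above 0.5 rad).
It fails at once if mug pushed away or tipped (distance of mug from where it was at the start of the episode above 0.03 m or angle between mug's own z axis and vertical above 0.5 rad).
It fails at once if gel bottle pushed away or tipped (distance of gel_bottle from where it was at the start of the episode above 0.03 m or angle between gel_bottle's own z axis and vertical above 0.5 rad).
It also fails if it takes over 56 s, if anything falls off the work surface, if the arm or the gripper's body presses on something with over 40 N, if the wrist force passes 120 N, or if a joint passes its speed limit or range.

## Working session

There is one attempt and no reset: what is moved stays moved. The work goes in short steps, Python scripts to look and compute and a shell command to move; the robot and the scene stay as the last step left them, time stands still between calls to the robot, and variables do not carry over. Pictures are saved under pics/ and viewed, and the job is handed in when it is done.

```bash
mkdir -p pics; ls; python3 - <<'E'
from workcell import bot
import cv2,numpy as np
s=bot.read_state()
for k,v in s.items(): print(k,np.round(v,3))
for n in ["scene","side","wrist"]:
    c=bot.read_camera(n); cv2.imwrite(f"pics/{n}0.png",c["pixels"][:,:,::-1])
    print(n,c["fx"],c["cx"],c["cy"],np.round(c["R"],3).tolist(),np.round(c["t"],3), np.round(-np.array(c["R"]).T@c["t"],3))
E
```

```text
pics
time 0.0
q [-1.319  0.265  1.605  0.     1.274 -0.037]
joint_vel [-0.    -0.    -0.    -0.     0.002  0.   ]
joint_torque [ 2.0000e-03 -5.1511e+01 -3.6731e+01  0.0000e+00  1.3000e-02 -0.0000e+00]
tool_pos [ 0.192 -0.646  0.255]
tcp_rot [-0.301  2.069 -2.064]
wrist_force [ 0.806  0.697 -0.202]
torque [ 0.021 -0.038  0.045]
width 0.999
scene 592.8337554064763 322.3943430129478 241.33754193268086 [[0.874, 0.485, 0.008], [0.317, -0.558, -0.767], [-0.368, 0.673, -0.642]] [-0.575 -0.087  1.434] [ 1.058 -0.734  0.858]
side 445.9133593387341 321.50058111682864 243.95460534168217 [[-0.683, -0.73, 0.013], [-0.377, 0.338, -0.862], [0.625, -0.594, -0.506]] [0.457 0.305 0.622] [0.038 0.6   0.572]
wrist 355.28690977215615 318.05561455419706 238.1081244962146 [[0.285, -0.959, -0.001], [-0.906, -0.269, 0.326], [-0.313, -0.092, -0.945]] [-0.674 -0.042  0.381] [ 0.273 -0.622  0.373]
```

View pics/scene0.png

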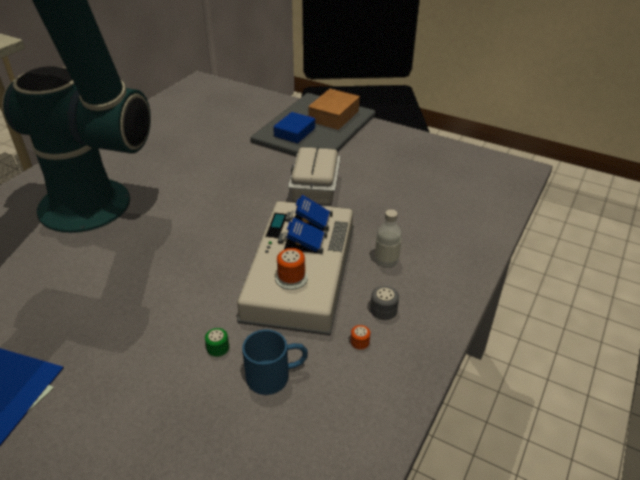

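View pics/side0.png

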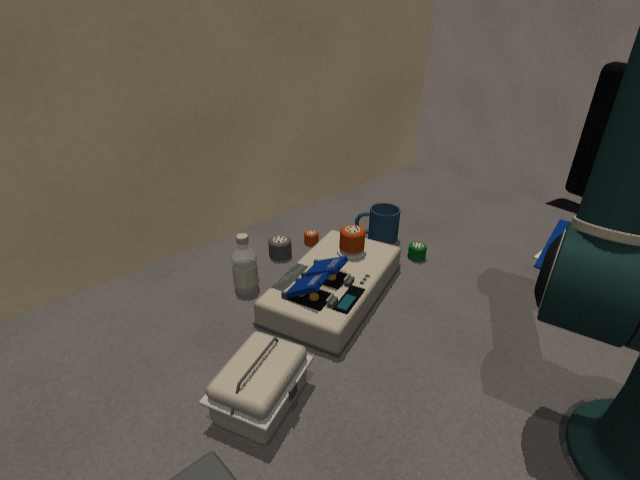

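View pics/wrist0.png

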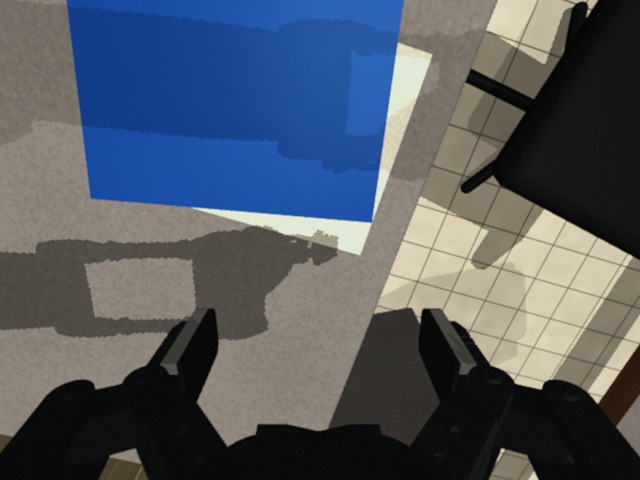

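```bash
cat > h.py <<'E'
from workcell import bot
import cv2,numpy as np
def ray(c,u,v):
    R=np.array(c["R"]);t=np.array(c["t"]);d=R.T@np.array([(u-c["cx"])/c["fx"],(v-c["cy"])/c["fy"],1]);return -R.T@t,d
def plane(c,u,v,z):
    o,d=ray(c,u,v);return o+d*(z-o[2])/d[2]
def proj(c,X):
    p=np.array(c["R"])@np.array(X)+np.array(c["t"]);return np.array([c["fx"]*p[0]/p[2]+c["cx"],c["fy"]*p[1]/p[2]+c["cy"]])
def tri(c1,p1,c2,p2):
    o1,d1=ray(c1,*p1);o2,d2=ray(c2,*p2);A=np.stack([d1,-d2],1);s=np.linalg.lstsq(A,o2-o1,rcond=None)[0];a=o1+s[0]*d1;b=o2+s[1]*d2;return (a+b)/2,np.linalg.norm(a-b)
def cam(n,f=None):
    c=bot.read_camera(n)
    if f: cv2.imwrite("pics/"+f,c["pixels"][:,:,::-1])
    return c
def crop(c,f,x0,y0,w,h,k):
    im=c["pixels"][y0:y0+h,x0:x0+w,::-1];cv2.imwrite("pics/"+f,cv2.resize(im,None,fx=k,fy=k,interpolation=cv2.INTER_CUBIC))
E
python3 - <<'E'
from h import *
a=cam("scene");b=cam("side")
crop(a,"sc1.png",225,180,150,150,4);crop(b,"si1.png",245,215,170,140,4)
for c in(a,b):
    hsv=cv2.cvtColor(c["pixels"],cv2.COLOR_RGB2HSV)
    for nm,lo,hi in(("or",(0,170,110),(14,255,255)),("bl",(108,170,60),(125,255,255))):
        m=cv2.inRange(hsv,lo,hi);n,l,st,ce=cv2.connectedComponentsWithStats(m)
        print(nm,[(s.tolist(),np.round(p,1).tolist()) for s,p in zip(st[1:],ce[1:]) if s[4]>60])
E
```

```text
or [([277, 249, 27, 19, 210], [291.0, 259.5]), ([351, 326, 19, 14, 99], [360.2, 334.5])]
bl [([275, 113, 39, 21, 505], [294.2, 123.0]), ([297, 196, 32, 30, 410], [313.5, 211.4]), ([289, 218, 34, 31, 507], [306.9, 233.9]), ([0, 349, 62, 95, 2970], [20.2, 386.5])]
or [([340, 226, 25, 12, 117], [352.1, 232.6])]
bl [([534, 220, 36, 48, 328], [551.5, 240.6]), ([286, 257, 61, 37, 673], [316.8, 274.7])]
```

View pics/sc1.png

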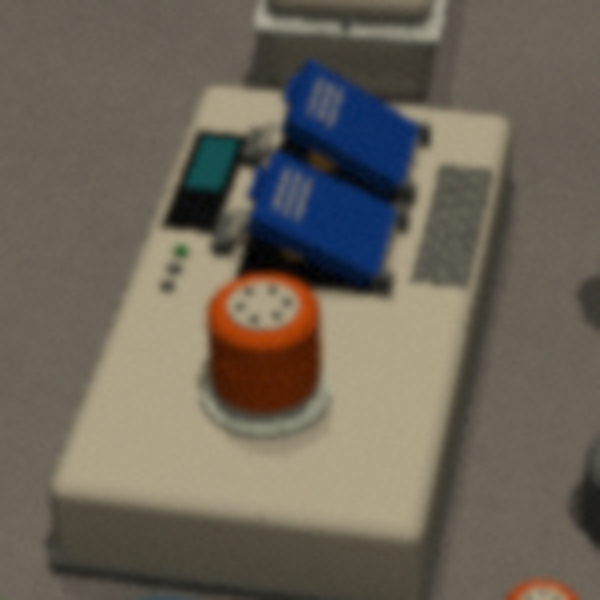

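View pics/si1.png

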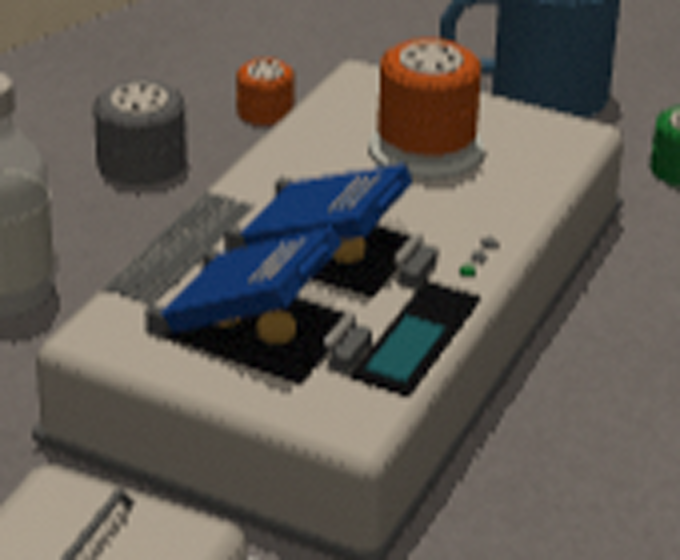

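```bash
python3 - <<'E'
from h import *
a=cam("scene");b=cam("side")
S=lambda x,y:(225+x/4,180+y/4); D=lambda x,y:(245+x/4,215+y/4)
print("cell",tri(a,S(263,304),b,D(430,58)),plane(a,*S(263,304),.117),plane(b,*D(430,58),.117))
sc=[plane(a,*S(*p),.06) for p in((208,88),(508,118),(425,540),(52,490))]
sd=[plane(b,*D(*p),.06) for p in((380,478),(40,355),(350,60),(622,130))]
print("sc FL FR NR NL",np.round(sc,3).tolist());print("sd",np.round(sd,3).tolist())
for q in(sc,sd):
    q=np.array(q);e=q[0]+q[1]-q[2]-q[3];f=q[1]+q[2]-q[0]-q[3]
    print(q.mean(0),np.degrees(np.arctan2(e[1],e[0]))-90,np.degrees(np.arctan2(f[1],f[0])),np.linalg.norm(e)/2,np.linalg.norm(f)/2)
# flange
print("bottle",plane(a,388,263,0),"mug",plane(a,267,388,0),plane(a,303,365,.02),"box",[plane(a,*p,0) for p in((291,200),(335,203))])
print("boxside",[plane(b,*p,.094) for p in((212,385),(240,335),(305,350),(270,410))])
E
```

```text
cell (array([ 0.60160315, -0.02466479,  0.11694792]), np.float64(0.0012347905933718908)) [ 0.60207253 -0.0242662   0.117     ] [ 0.60097194 -0.02487873  0.117     ]
sc FL FR NR NL [[0.443, 0.174, 0.06], [0.604, 0.233, 0.06], [0.716, -0.073, 0.06], [0.55, -0.13, 0.06]]
sd [[0.43, 0.182, 0.06], [0.594, 0.239, 0.06], [0.702, -0.066, 0.06], [0.541, -0.122, 0.06]]
[0.57833818 0.05093068 0.06      ] 19.75960383623594 19.58641686182302 0.32366651580506767 0.173971791628294
[0.56667085 0.05838533 0.06      ] 19.769097733108936 19.27330929554426 0.3235972967990027 0.17203834550661976
bottle [0.72503292 0.17179415 0.        ] mug [ 0.67512335 -0.22932249  0.        ] [ 0.7126123  -0.16909344  0.02      ] box [array([ 4.22164097e-01,  2.65987525e-01, -1.11022302e-16]), array([5.22089103e-01, 3.08481644e-01, 1.11022302e-16])]
boxside [array([0.45031634, 0.4119552 , 0.094     ]), array([0.50855045, 0.32670749, 0.094     ]), array([0.41520962, 0.27330926, 0.094     ]), array([0.36366684, 0.37871564, 0.094     ])]
```

```bash
python3 - <<'E'
from h import *
from scipy.spatial.transform import Rotation as R
s=bot.read_state();M=R.from_rotvec(s["tcp_rot"]).as_matrix();print(np.round(M,3))
print("jaw yaw",np.degrees(np.arctan2(M[1,2],M[0,2])),s["time"])
E
python3 -m jog '[[60,30,0,10,0],[100,80,0,20,0],[140,135,0,30,0],[180,190,0,40,0],[215,245,0,50,0],[250,300,0,60,0],[280,355,0,70,0],[305,410,0,80,0],[330,460,0,90,0],[350,520,0,97,0]]' 40
```

```text
[[-0.959 -0.     0.285]
 [-0.285  0.001 -0.959]
 [-0.    -1.    -0.001]]
jaw yaw -73.45221676974326 0.35
time: 1.6
tool_pos: [0.5384, -0.1384, 0.2567]
tcp_rot: [-1.377, 0.897, -0.899]
wrist_force: [1.7, -0.4, -0.4]
width: -0.002
```

```bash

python3 -m jog '[[0,60,0,-4,0],[0,120,0,-4,0],[0,180,0,-4,0],[0,198,-40,-4,0],[0,198,-80,-4,0],[0,198,-100,-4,0],[0,198,-110,-4,0],[0,198,-110,-4,0],[0,198,-110,-4,0],[0,198,-110,-4,0]]' 40
python3 - <<'E'
from h import *
a=cam("scene");b=cam("side");crop(a,"sc2.png",225,150,150,150,4);crop(b,"si2.png",225,185,190,150,4);print(bot.read_state()["wrist_force"])
E
```

```text
time: 2.85
tool_pos: [0.5384, 0.0576, 0.1476]
tcp_rot: [-1.35, 0.953, -0.956]
wrist_force: [-0.5, -0.3, -0.1]
width: 0.004
[-0.14135524 -0.59034224  0.01008585]
```

View pics/si2.png

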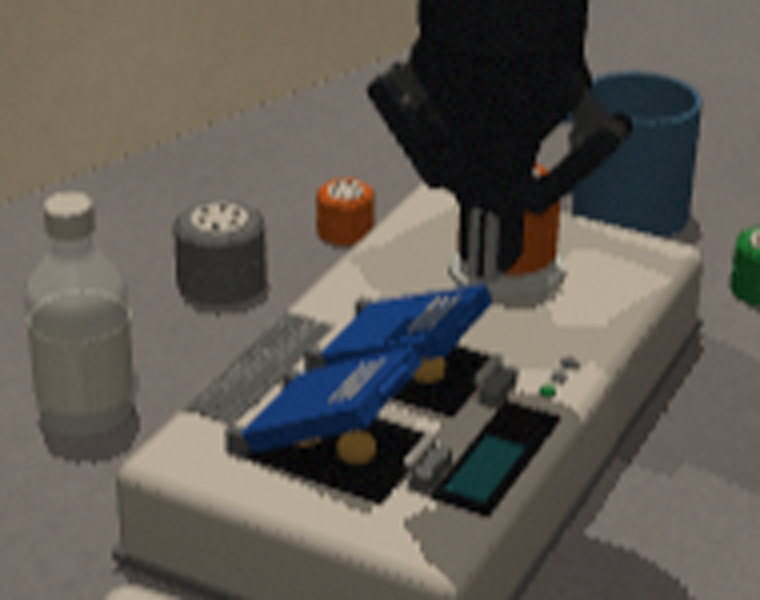

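View pics/sc2.png

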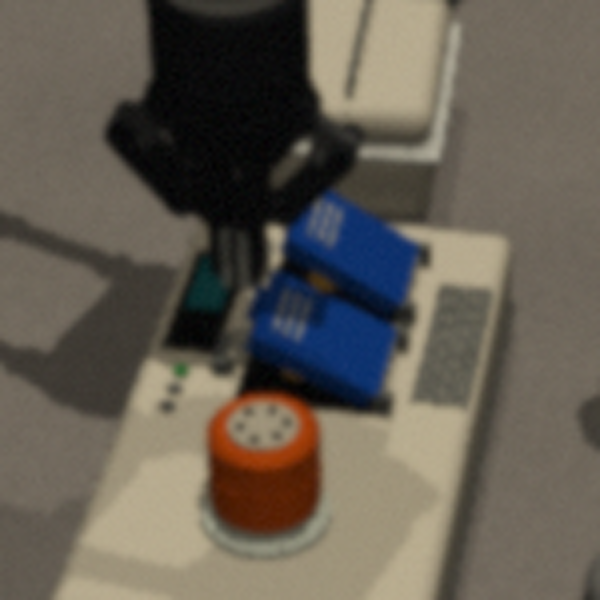

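```bash

python3 -m jog '[[5,14,0,0,0],[5,14,-10,0,0],[5,14,-20,0,0],[5,14,-28,0,0],[5,14,-34,0,0],[5,14,-38,0,0],[5,14,-42,0,0],[5,14,-46,0,0],[5,14,-46,0,0],[5,14,-46,0,0]]' 40
python3 - <<'E'
from h import *
b=cam("side");crop(b,"si3.png",225,185,190,150,4);s=bot.read_state();print(s["wrist_force"],s["tool_pos"])
E
```

```text
time: 4.2
tool_pos: [0.5428, 0.0718, 0.1003]
tcp_rot: [-1.351, 0.954, -0.955]
wrist_force: [0.0, -0.7, -0.2]
width: -0.0
[ 0.53953361 -0.25027148 -0.03808462] [0.54275363 0.07179019 0.10033116]
```

View pics/si3.png

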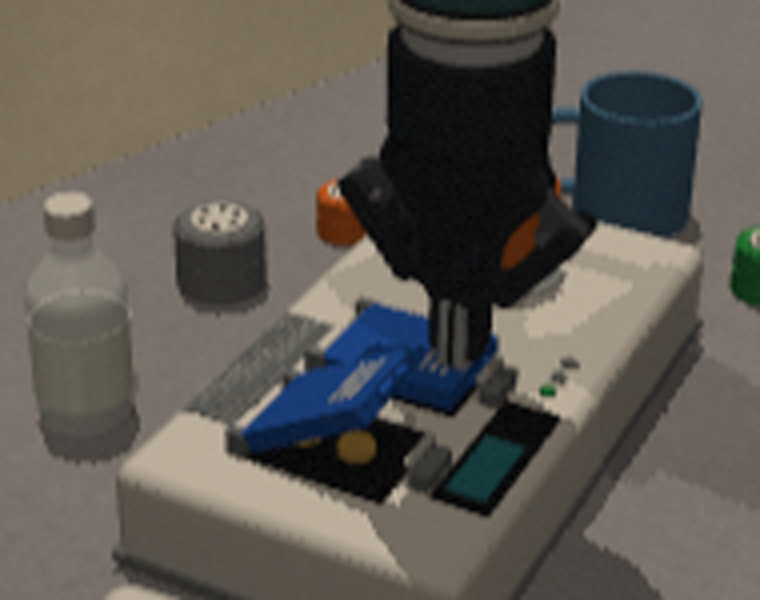

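```bash

python3 -m jog '[[0,0,-1,0,0],[0,0,-2,0,0],[0,0,-3,0,0],[0,0,-4,0,0],[0,0,-5,0,0],[0,0,-5,0,0],[0,0,-5,0,0],[0,0,-5,0,0],[0,0,-5,0,0],[0,0,-5,0,0]]' 40
```

```text
time: 5.5
tool_pos: [0.5427, 0.0718, 0.0966]
tcp_rot: [-1.351, 0.954, -0.955]
wrist_force: [-4.0, -0.1, 9.7]
width: 0.001
```

```bash

python3 -m jog '[[0,0,10,0,0],[0,0,30,0,0],[-5,15,45,0,0],[-20,50,45,0,0],[-25,71,42,0,0],[-25,71,30,0,0],[-25,71,18,0,0],[-25,71,8,0,0],[-25,71,3,0,0],[-25,71,3,0,0]]' 40
python3 - <<'E'
from h import *
b=cam("side");crop(b,"si4.png",225,185,190,150,4);a=cam("scene");crop(a,"sc4.png",225,150,150,150,4)
E
python3 -m jog '[[0,0,-1,0,0],[0,0,-2,0,0],[0,0,-3,0,0],[0,0,-3,0,0],[0,0,-3,0,0],[0,0,-3,0,0],[0,0,-3,0,0],[0,0,-3,0,0],[0,0,-3,0,0],[0,0,-3,0,0]]' 40
```

```text
time: 6.75
tool_pos: [0.5171, 0.1421, 0.0978]
tcp_rot: [-1.353, 0.956, -0.954]
wrist_force: [-1.3, -0.9, 1.7]
width: -0.001
time: 8.1
tool_pos: [0.5181, 0.1426, 0.0967]
tcp_rot: [-1.351, 0.953, -0.955]
wrist_force: [-3.3, -2.0, 9.1]
width: 0.0
```

View pics/si4.png

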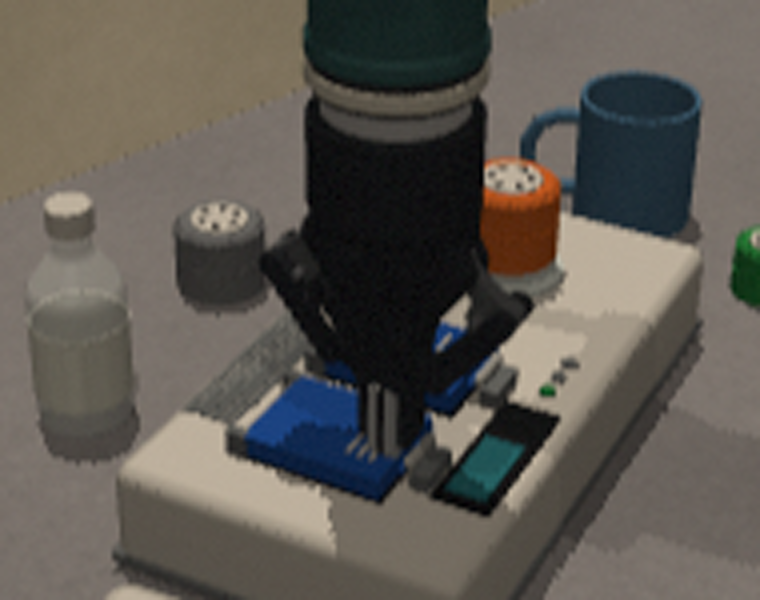

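View pics/sc4.png

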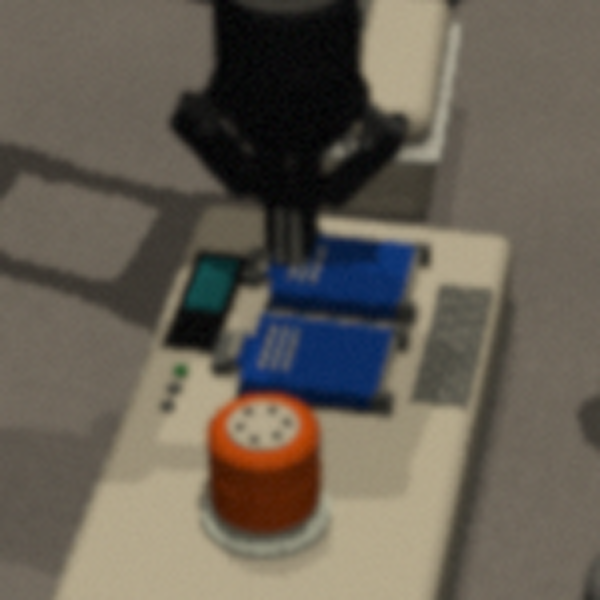

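```bash

python3 -m jog '[[0,0,20,0,0],[0,0,60,0,0],[0,0,95,0,20],[20,-40,95,0,85],[40,-90,95,0,85],[65,-140,95,0,85],[84,-167,95,0,85],[84,-167,95,0,85],[84,-167,95,0,85],[84,-167,95,0,85]]' 40
python3 - <<'E'
from h import *
b=cam("side");crop(b,"si5.png",225,185,190,150,4);a=cam("scene");crop(a,"sc5.png",225,150,150,150,4)
w=cam("wrist","w5.png");s=bot.read_state();print(s["q"],s["tool_pos"],proj(w,(.6015,-.0246,.117)))
E
```

```text
time: 9.35
tool_pos: [0.6009, -0.0233, 0.19]
tcp_rot: [-1.352, 0.954, -0.953]
wrist_force: [0.1, -0.4, -0.1]
width: 0.997
[-8.02677830e-02  1.75888687e-01  1.83572704e+00  5.80121888e-05
  1.12993355e+00 -4.22776631e-01] [ 0.60114321 -0.02335891  0.19034781] [317.53883974 269.7888803 ]
```

View pics/w5.png

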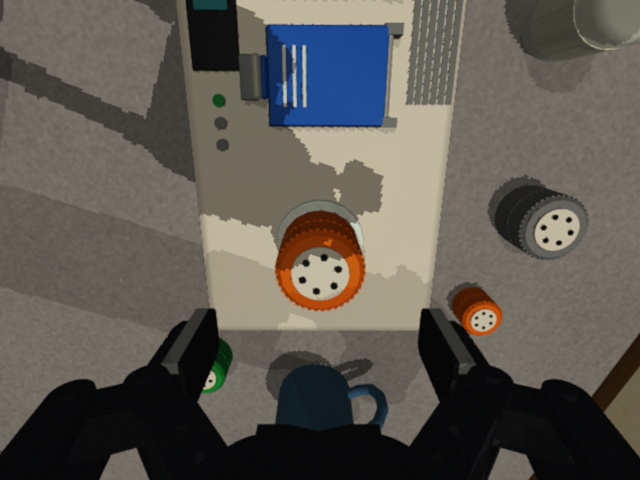

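View pics/si5.png

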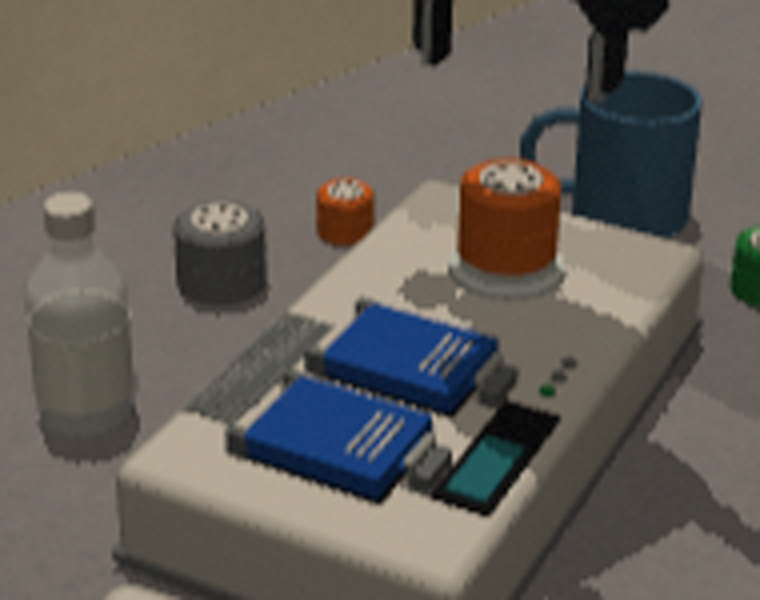

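```bash

python3 -m jog '[[1,-2,-20,0,85],[1,-2,-50,0,85],[1,-2,-75,0,85],[1,-2,-83,0,85],[1,-2,-83,0,50],[1,-2,-83,0,50],[1,-2,-83,0,50],[1,-2,-83,0,50],[1,-2,-83,0,50],[1,-2,-83,0,50]]' 40
python3 - <<'E'
from h import *
b=cam("side");crop(b,"si6.png",225,185,190,150,4);s=bot.read_state();print(s["tool_pos"],s["wrist_force"],s["torque"],s["width"])
E
```

```text
time: 10.75
tool_pos: [0.6032, -0.0263, 0.1083]
tcp_rot: [-1.351, 0.953, -0.956]
wrist_force: [0.6, 0.0, 4.3]
width: 0.622
[ 0.60328429 -0.02633009  0.10827028] [ 2.34166966e-03 -6.51356752e-01  5.79201220e+00] [ 0.00969043 -0.01992282  0.06463209] 0.6216580093526408
```

View pics/si6.png

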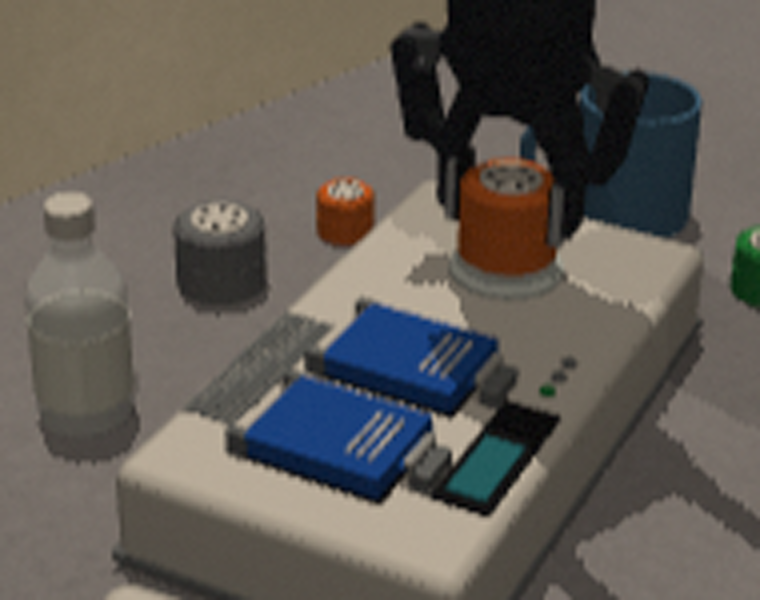

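```bash

python3 -m jog '[[0,0,-1,-6,50],[0,0,-1,-12,50],[0,0,-2,-18,50],[0,0,-2,-22,50],[0,0,-2,-24,50],[0,0,-2,-24,50],[0,0,-2,-24,50],[0,0,-2,-24,50],[0,0,-2,-24,50],[0,0,-2,-24,50]]' 50
```

```text
time: 12.05
tool_pos: [0.6043, -0.0267, 0.1082]
tcp_rot: [-1.169, 1.263, -1.269]
wrist_force: [-1.5, -1.0, 13.4]
width: 0.619
```

```bash

python3 -m jog '[[0,0,0,-3,50],[0,0,0,-6,50],[0,0,0,-9,50],[0,0,0,-12,50],[0,0,0,-12,50],[0,0,0,-12,50],[0,0,0,-12,50],[0,0,0,-12,50],[0,0,0,-12,50],[0,0,0,-12,50]]' 50
python3 - <<'E'
from h import *
b=cam("side");crop(b,"si7.png",275,185,140,110,5);s=bot.read_state();print(s["tool_pos"],s["wrist_force"],s["torque"],s["width"],s["q"])
E
```

```text
time: 13.3
tool_pos: [0.6044, -0.0266, 0.1082]
tcp_rot: [-1.056, 1.414, -1.419]
wrist_force: [-0.9, 0.3, 13.1]
width: 0.621
[ 0.60437489 -0.02666163  0.10823334] [-2.06328015 -0.79125284 12.60361463] [-0.04163453  0.33945851 -0.0102753 ] 0.6211240977876075 [-8.50815289e-02  2.62417968e-01  1.89660516e+00 -3.96208453e-04
  9.78313185e-01  2.02302333e-01]
```

View pics/si7.png

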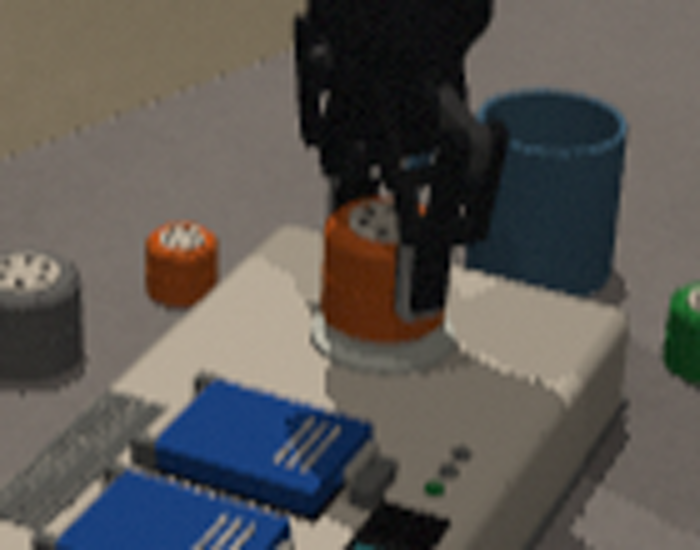

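```bash

python3 -m jog '[[0,0,0,-2,50],[0,0,0,-4,50],[0,0,0,-6,50],[0,0,0,-8,50],[0,0,0,-10,50],[0,0,0,-10,50],[0,0,0,-10,50],[0,0,0,-10,50],[0,0,0,-10,50],[0,0,0,-10,50]]' 50
```

```text
time: 14.6
tool_pos: [0.6044, -0.0267, 0.1082]
tcp_rot: [-0.951, 1.537, -1.542]
wrist_force: [-1.4, -0.9, 13.1]
width: 0.619
```

```bash

python3 -m jog '[[0,0,0,-2,50],[0,0,0,-4,50],[0,0,0,-6,50],[0,0,0,-8,50],[0,0,0,-10,50],[0,0,0,-10,50],[0,0,0,-10,50],[0,0,0,-10,50],[0,0,0,-10,50],[0,0,0,-10,50]]' 50
```

```text
time: 15.85
tool_pos: [0.6043, -0.0267, 0.1082]
tcp_rot: [-0.834, 1.657, -1.662]
wrist_force: [-1.1, -0.3, 12.4]
width: 0.621
```

```bash

python3 -m jog '[[0,0,0,-2,50],[0,0,0,-4,50],[0,0,0,-6,50],[0,0,0,-8,50],[0,0,0,-10,50],[0,0,0,-10,50],[0,0,0,-10,50],[0,0,0,-10,50],[0,0,0,-10,50],[0,0,0,-10,50]]' 50
python3 - <<'E'
from h import *
b=cam("wrist","w8.png");s=bot.read_state();print(s["tool_pos"],s["wrist_force"],s["torque"],s["width"],s["q"])
E
```

```text
time: 17.1
tool_pos: [0.6044, -0.0267, 0.1082]
tcp_rot: [-0.706, 1.773, -1.777]
wrist_force: [-1.1, -0.0, 12.2]
width: 0.619
[ 0.60443751 -0.02670037  0.10825508] [-1.31080401 -0.33156069 13.41621052] [-0.05032482  0.28704625  0.04893441] 0.6191157433657691 [-8.51115933e-02  2.62406536e-01  1.89657413e+00 -4.52656079e-04
  9.78178357e-01  7.25802154e-01]
```

View pics/w8.png

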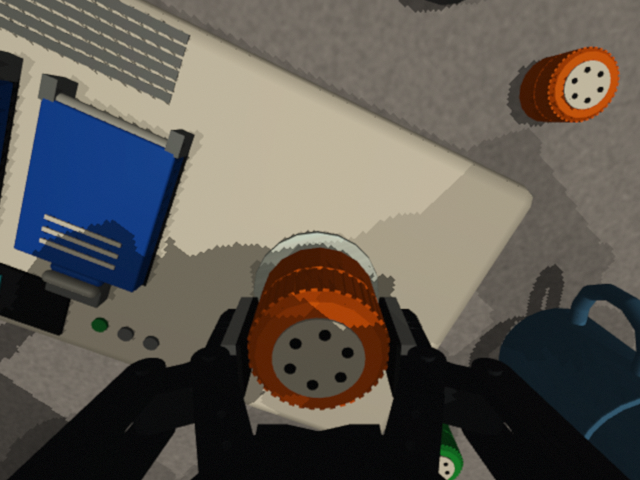

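```bash
cat > holes.py <<'E'
from h import *
from scipy.spatial.transform import Rotation as R
def holes(c,im,ctr,z,r):
    g=cv2.cvtColor(im,cv2.COLOR_BGR2GRAY).astype(int)
    sub=np.zeros(g.shape,np.uint8);x,y=ctr
    m=((g<70)*255).astype(np.uint8)
    n,l,st,ce=cv2.connectedComponentsWithStats(m)
    P=[plane(c,*p,z)[:2] for s,p in zip(st[1:],ce[1:]) if 8<s[4]<250 and np.hypot(p[0]-x,p[1]-y)<r]
    P=np.array(P);cc=P.mean(0);d=P-cc
    a=np.degrees(np.arctan2(d[:,1],d[:,0]));print(len(P),np.round(cc,4),np.round(np.hypot(*d.T)*1e3,1),np.round(np.sort(a),1), "mod60",np.degrees(np.angle(np.exp(6j*np.radians(a)).mean()))/6)
E
python3 - <<'E'
from holes import *
w=cam("wrist");s=bot.read_state()
M=R.from_rotvec(s["tcp_rot"]).as_matrix();p=np.array(s["tool_pos"])
Rc=np.array(w["R"]);tc=np.array(w["t"])
Rct=Rc@M; tct=Rc@p+tc
M5=R.from_rotvec([-1.352,.954,-.953]).as_matrix();p5=np.array([.60114,-.02336,.19035])
w5=dict(w);w5["R"]=Rct@M5.T;w5["t"]=tct-w5["R"]@p5
holes(w5,cv2.imread("pics/w5.png"),(320,273),.117,22)
holes(w,cv2.imread("pics/w8.png"),(318,358),.117,38)
yaw=lambda M:np.degrees(np.arctan2(M[1,2],M[0,2]));print(yaw(M5),yaw(M))
E
```

```text
6 [ 0.6034 -0.0268] [11.2 11.2 11.1 11.1 11.1 11.2] [-141.9  -82.6  -22.2   37.7   97.6  157.7] mod60 -22.279364795550162
6 [ 0.6039 -0.0272] [11.2 11.1 11.1 11.1 11.1 11.1] [-148.3  -88.2  -28.3   31.7   91.7  151.9] mod60 -28.24364951751951
19.609823566427735 -46.44309858569763
```

```bash

python3 -m jog '[[0,0,0,-2,50],[0,0,0,-4,50],[0,0,0,-6,50],[0,0,0,-8,50],[0,0,0,-8,50],[0,0,0,-8,50],[0,0,0,-8,50],[0,0,0,-8,50],[0,0,0,-8,50],[0,0,0,-8,50]]' 50
```

```text
time: 18.45
tool_pos: [0.6044, -0.0267, 0.1082]
tcp_rot: [-0.594, 1.863, -1.867]
wrist_force: [-1.3, -1.4, 12.0]
width: 0.62
```

```bash

python3 -m jog '[[0,0,0,-1,50],[0,0,0,-2,50],[0,0,0,-3,50],[0,0,0,-4,50],[0,0,0,-5,50],[0,0,0,-5,50],[0,0,0,-5,50],[0,0,0,-5,50],[0,0,0,-5,50],[0,0,0,-5,50]]' 50
```

```text
time: 19.7
tool_pos: [0.6044, -0.0268, 0.108]
tcp_rot: [-0.521, 1.917, -1.921]
wrist_force: [-1.5, -0.3, 11.9]
width: 0.617
```

```bash

python3 -m jog '[[0,0,0,-1,50],[0,0,0,-2,50],[0,0,0,-3,50],[0,0,0,-4,50],[0,0,0,-5,50],[0,0,0,-5,50],[0,0,0,-5,50],[0,0,0,-5,50],[0,0,0,-5,50],[0,0,0,-5,50]]' 50
python3 - <<'E'
from holes import *
w=cam("wrist","w9.png");s=bot.read_state();print(s["torque"],s["wrist_force"],s["tool_pos"])
holes(w,cv2.imread("pics/w9.png"),(318,358),.117,38)
b=cam("side");crop(b,"si9.png",275,185,140,110,5);a=cam("scene");crop(a,"sc9.png",245,205,100,80,6)
E
```

```text
time: 20.95
tool_pos: [0.6043, -0.0268, 0.1076]
tcp_rot: [-0.444, 1.97, -1.975]
wrist_force: [1.1, -1.5, 9.4]
width: 0.619
[-0.28105459  0.09827984  0.04201909] [ 0.89653053 -2.16877055  9.24411749] [ 0.60432959 -0.02683787  0.10757126]
6 [ 0.6042 -0.0269] [11.  11.  11.1 11.1 11.1 10.9] [-166.4 -106.1  -46.2   13.9   73.8  133.9] mod60 13.82863297674055
```

View pics/si9.png

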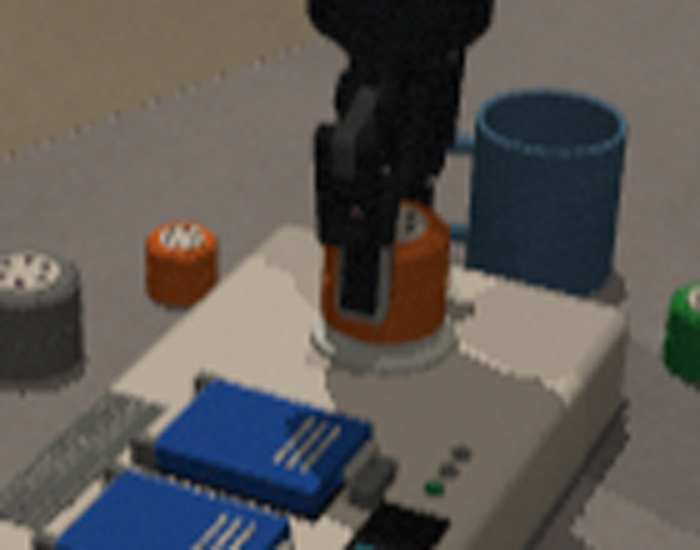

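View pics/sc9.png

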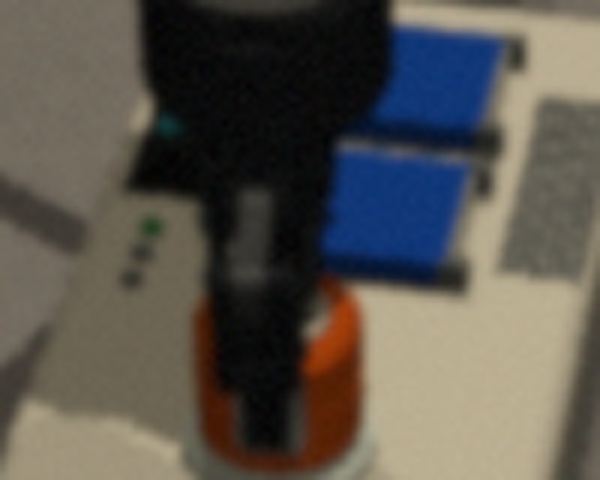

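```bash

python3 -m jog '[[0,0,-1,0,50],[0,0,-2,0,50],[0,0,-2,2,50],[0,0,-2,4,50],[0,0,-2,6,50],[0,0,-2,8,50],[0,0,-2,8,50],[0,0,-2,8,50],[0,0,-2,8,50],[0,0,-2,8,50]]' 50
python3 - <<'E'
from h import *
s=bot.read_state();print(s["torque"],s["wrist_force"],s["tool_pos"])
E
```

```text
time: 22.35
tool_pos: [0.6047, -0.026, 0.1078]
tcp_rot: [-0.564, 1.886, -1.888]
wrist_force: [-4.7, 2.0, 20.2]
width: 0.617
[ 0.26071028  0.85632382 -0.00880412] [-4.70772689  2.02945731 20.22179124] [ 0.60473993 -0.02604189  0.10784087]
```

```bash
python3 - <<'E'
from holes import *
w=cam("wrist","w10.png")
holes(w,cv2.imread("pics/w10.png"),(318,358),.117,38)
np.savez("w10.npz",**{k:w[k] for k in("fx","fy","cx","cy","R","t")})
a=cv2.imread("pics/w5.png")[190:320,260:380];b=cv2.imread("pics/w10.png")[220:420,230:410]
cv2.imwrite("pics/c5.png",cv2.resize(a,None,fx=4,fy=4));cv2.imwrite("pics/c10.png",cv2.resize(b,None,fx=3,fy=3))
E
```

```text
6 [ 0.6044 -0.0262] [11.1 11.1 11.1 11.1 11.1 11.1] [-158.2  -98.4  -38.2   21.9   81.5  141.8] mod60 21.734101278158562
```

View pics/c5.png

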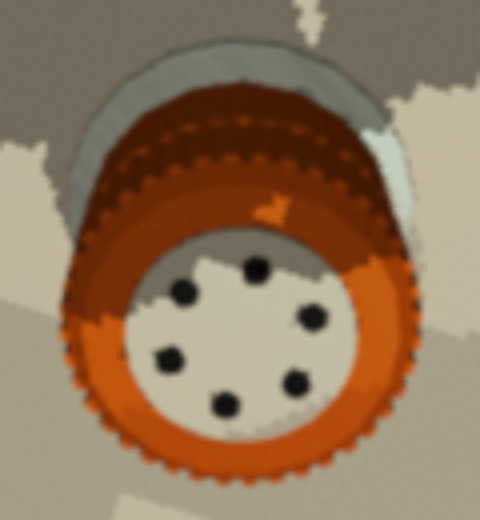

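View pics/c10.png

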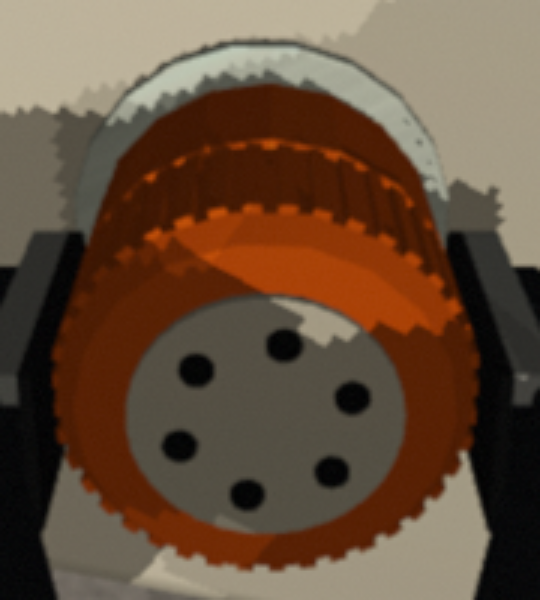

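```bash
python3 - <<'E'
from holes import *
from scipy.optimize import least_squares
z=dict(np.load("w10.npz"))
s=bot.read_state();M=R.from_rotvec(s["tcp_rot"]).as_matrix();p=np.array(s["tool_pos"])
Rct=z["R"]@M;tct=z["R"]@p+z["t"]
w5=dict(z);M5=R.from_rotvec([-1.352,.954,-.953]).as_matrix();p5=np.array([.60114,-.02336,.19035]);w5["R"]=Rct@M5.T;w5["t"]=tct-w5["R"]@p5
A=[(240,40),(165,60),(110,105),(78,160),(315,60),(365,105),(400,160),(412,220)]
B=[(265,42),(190,58),(135,95),(95,145),(340,60),(390,95),(425,140),(443,190)]
for c,P,f in((w5,A,lambda q:(260+q[0]/4,190+q[1]/4)),(z,B,lambda q:(230+q[0]/3,220+q[1]/3))):
    X=np.array([plane(c,*f(q),.064)[:2] for q in P])
    for fr in(0,1):
        r=least_squares(lambda v:np.hypot(X[:,0]-v[0],X[:,1]-v[1])-(v[2] if fr else .032),[.603,-.026,.032])
        print(fr,np.round(r.x,4),np.round(r.fun*1e3,2))
E
```

```text
0 [ 0.6038 -0.0274  0.032 ] [ 1.15  0.26 -0.75 -1.08  0.49 -0.95 -0.81 -0.21]
1 [ 0.6035 -0.0258  0.0308] [ 0.81  0.17 -0.36 -0.12  0.17 -1.01 -0.41  0.75]
0 [ 0.6029 -0.0267  0.032 ] [ 0.88  0.22 -0.65 -0.84  0.45 -0.22 -0.57 -0.66]
1 [ 0.6048 -0.0259  0.0304] [ 0.43  0.04 -0.36  0.12  0.05 -0.34 -0.22  0.28]
```

```bash

python3 -m jog '[[0,0,1,0,50],[-1,0,1,0,50],[-1,0,1,0,50],[-2,0,1,0,50],[-2,0,1,0,50],[-2,0,1,0,50],[-2,0,1,0,50],[-2,0,1,0,50],[-2,0,1,0,50],[-2,0,1,0,50]]' 50
python3 - <<'E'
from h import *
s=bot.read_state();print(s["torque"],s["wrist_force"],s["tool_pos"])
E
```

```text
time: 23.65
tool_pos: [0.6044, -0.0261, 0.1081]
tcp_rot: [-0.56, 1.883, -1.888]
wrist_force: [2.4, 1.6, 11.7]
width: 0.62
[ 0.24216363 -0.38003344 -0.04326665] [ 2.35429078  1.63210635 11.66792512] [ 0.60439755 -0.02612997  0.10810939]
```

```bash

python3 -m jog '[[1,0,0,-3,50],[1,0,0,-6,50],[1,0,0,-8,50],[1,0,0,-9,50],[1,0,0,-10,50],[1,0,0,-11,50],[1,0,0,-12,50],[1,0,0,-12,50],[1,0,0,-12,50],[1,0,0,-12,50]]' 50
python3 - <<'E'
from h import *
s=bot.read_state();print(s["torque"],s["wrist_force"],s["tool_pos"])
E
```

```text
time: 24.9
tool_pos: [0.6023, -0.0264, 0.1047]
tcp_rot: [-0.382, 2.014, -2.016]
wrist_force: [4.9, -1.2, 3.2]
width: 0.62
[-0.17547669 -0.8674539  -0.08752527] [ 4.91462254 -1.18367021  3.1742981 ] [ 0.60231818 -0.0264363   0.10468508]
```

```bash

python3 -m jog '[[1,0,-1,0,50],[1,0,-2,0,50],[1,0,-3,0,50],[1,0,-4,0,50],[1,0,-5,0,50],[1,0,-6,0,50],[1,0,-6,0,50],[1,0,-6,0,50],[1,0,-6,0,50],[1,0,-6,0,50]]' 60
python3 - <<'E'
from h import *
b=cam("side");crop(b,"si12.png",275,185,140,110,5);w=cam("wrist","w12.png")
s=bot.read_state();print(s["torque"],s["wrist_force"],s["tool_pos"],s["width"])
E
```

```text
time: 26.15
tool_pos: [0.6024, -0.0264, 0.0995]
tcp_rot: [-0.384, 2.016, -2.016]
wrist_force: [-0.4, -2.3, 11.0]
width: 0.617
[-0.17015391 -0.07708372 -0.06417638] [-0.31915017 -0.52152865 10.67117675] [ 0.60234295 -0.02641371  0.09947688] 0.6142012854297658
```

View pics/si12.png

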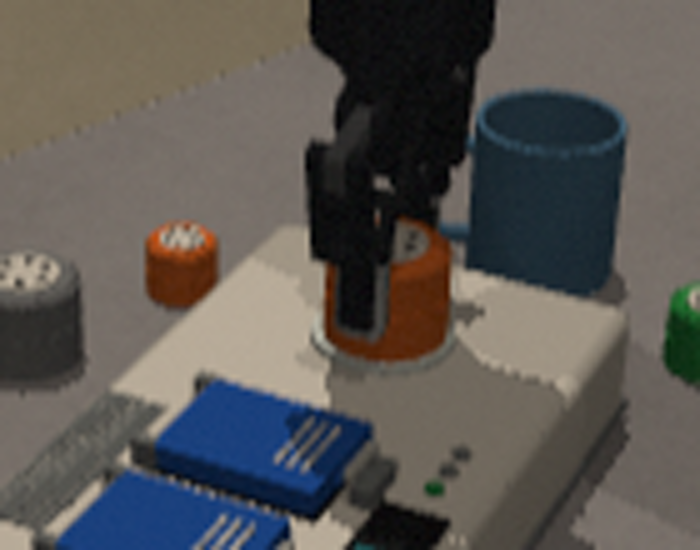

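View pics/w12.png

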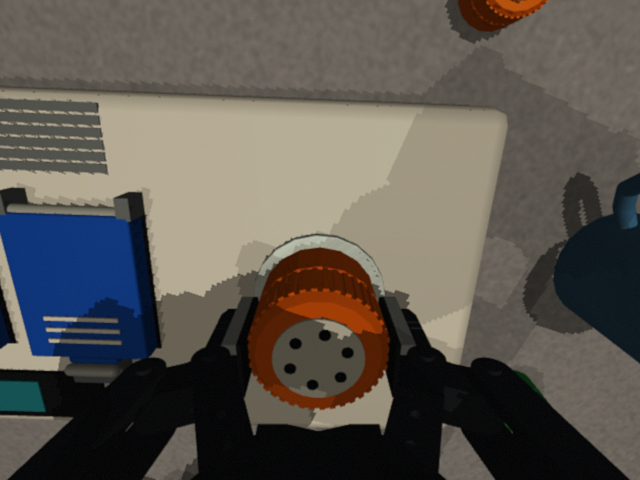

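```bash

python3 -m jog '[[0,0,-1,0,50],[0,0,-2,0,50],[0,0,-2,0,50],[0,0,-2,0,50],[0,0,-2,0,50],[0,0,-2,0,50],[0,0,-2,0,50],[0,0,-2,0,50],[0,0,-2,0,50],[0,0,-2,0,50]]' 60
python3 - <<'E'
from holes import *
b=cam("side");crop(b,"si13.png",225,185,190,150,4);a=cam("scene");crop(a,"sc13.png",225,150,150,150,4);w=cam("wrist","w13.png")
s=bot.read_state();print(s["torque"],s["wrist_force"],s["tool_pos"],s["width"])
holes(w,cv2.imread("pics/w13.png"),(318,358),.108,38)
E
```

```text
time: 27.5
tool_pos: [0.6024, -0.0264, 0.0994]
tcp_rot: [-0.384, 2.016, -2.016]
wrist_force: [-6.8, -0.7, 21.8]
width: 0.614
[-0.17070017  0.71275359 -0.09905039] [-6.41165787 -0.41167145 21.24621555] [ 0.60240439 -0.02641684  0.09943732] 0.6146810010428269
6 [ 0.6016 -0.0267] [11.  11.2 11.1 11.2 11.1 11. ] [-170.2 -110.3  -50.5    9.8   69.5  129.9] mod60 9.700877031967869
```

View pics/si13.png

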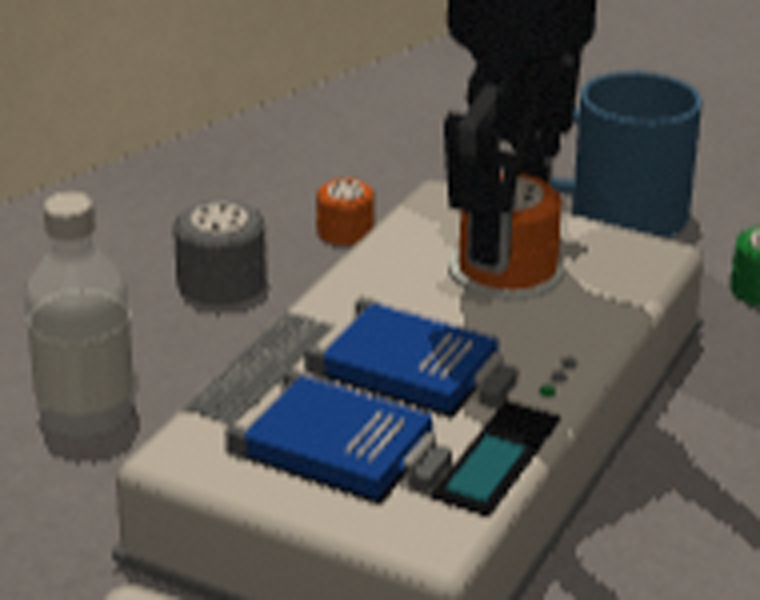

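View pics/sc13.png

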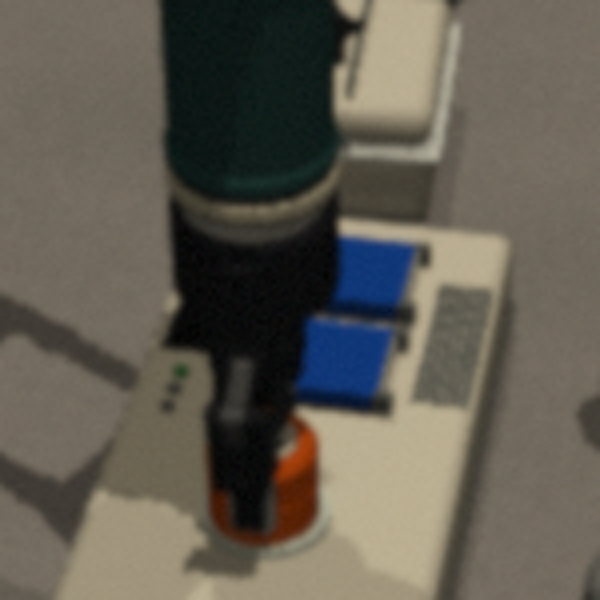

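```bash
python3 -c "
from workcell import bot
print(bot.finish_job());s=bot.read_state();print(s['time'],s['tool_pos'],s['wrist_force'])"
```

```text
the job is handed in; nothing more can be done
None
the job is handed in; nothing more can be done
```

I shut both blue covers, seated the orange filter cell over the pins, and handed the job in still holding it down. It took about 27.6 s of the 56 s. No verdict is reported, so success rests on my own checks.

**Covers:** I pressed each down with closed fingers to about 9–10 N. Pictures after release and just before hand-in show both flat, with the robot off them.

**Filter cell:** I gripped it, kept a light downward push, and turned it about 88° clockwise until it dropped. I then pushed it down 8.9 mm in all. Adding about 10 N more (21 N total) moved it only 0.1 mm, so it is against a hard stop. Just before hand-in the grip was set to 60 N and the cell showed no visible tilt.

**Bystanders:** Nothing touched the mug or the gel bottle, and in the last pictures they stand where they did. The white sample box is partly hidden behind the arm there, with nothing to suggest it moved.

**Checks that disagreed:**
- The cell dropped somewhat later than the stated 75° plus 8° of play.
- Camera estimates of the port's horizontal position differed by about 1–2 mm between views.
- A sideways force of about 6 N remained on the wrist at the end.

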